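Close the leaning screw jar and push its tray home

TASK

The jar of standoffs stands open, leaning in the pulled-out tray of the grey bench unit. Put on its screw lid, which lies among the tools: set it level on the slanting neck, turn it back anticlockwise until it drops in at the thread starts, then screw it clockwise as far as its stop. After that push the tray fully home until it snaps shut, and leave everything else standing where it is.

Things in the scene. Friction and masses are not known exactly. Their poses are not given: they have to be found in the camera images.
- lid: Jar's screw lid, black, round, 65 mm across, 24 mm high, a cap with a 2.5 mm wall, open below, 60 g; lies right way up on the desk. Origin on its axis in the plane of its lower edge, z out of its closed top. Four lugs inside (4 mm round stubs along its +x, +y, -x, -y) reach in to 25 mm from the axis, 5 mm above the lower edge; the inner top face is 20 mm above the lower edge. Grip it across the skirt.
- lid_lug (a point): The lug along the lid's +x: the point 25.5 mm from the axis, 5 mm above the lower edge.
- jar (a point): White plastic jar, fast in a cradle on the tray (cannot turn), leaning 25 degrees toward the tray's front. Origin at the middle of its bottom, z along its axis out of the mouth, y level, along the unit's y, x = y cross z. 64 mm across up to z = 56 mm, then a shoulder to z = 63 mm; neck 46 mm across, flat rim at z = 88 mm. With the lid fully down, the lid's origin is at z = 68 mm; side play 2 mm.
- rim (a point): Centre of the jar's rim. On the neck are four thread ridges, out to 28 mm from the axis, starting at 35, 125, 215, 305 degrees (anticlockwise from the jar's x, seen from above the mouth). Each runs clockwise and down for 60 degrees (underside 10.5, then 13.1 mm below the rim; 3 mm thick) to an upright stop nib 4 mm wide, 6 to 19 mm below the rim; 30 degrees are free up to the next start.
- stop0 (a point): Where a lug's point (as lid_lug) rests at a stop nib: 344 degrees about the jar's z from its x, 25.5 mm from the axis, 15 mm below the rim. Any lug may go to any stop. A lid put on with its lugs on ridges or nibs sits 7 to 11 mm too high and the nibs block it clockwise; turned anticlockwise (75 degrees at most) its lugs drop in between; then about 50 to 75 degrees clockwise bring it to the stops.
- stop1 (a point): As stop0, at 74 degrees.
- stop2 (a point): As stop0, at 164 degrees.
- stop3 (a point): As stop0, at 254 degrees.
- tray (a joint): How far the tray is out of the unit (m): 0 = home, 0.135 = fully out; starts 0.108 to 0.128 out. It slides with about 5 N of friction, stays where it is left, and takes about 15 N over the last 15 mm, where a spring roller catch snaps it home. A hard push on the jar (over about 10 N along its axis) runs the tray in.
- tray_front (a point): Centre of the outer face of the tray's front panel, 32 mm above the desk; the panel is 160 mm wide, from 8 to 52 mm above the desk, flat but for a label frame and a 7 mm lip near the bottom. The tray goes home along the unit's +x. The jar's bottom centre is 82 mm behind this face; the lid on the jar reaches forward to 14 mm behind it.
- tray_unit: Grey sheet-metal bench unit, fixed: 130 mm deep (x), 168 mm wide (y), 150 mm high plus a rolled edge of 9 mm on top; open at the front. Origin at the centre of its underside; its front looks to its own -x, the mouth is 65 mm in front of the origin. Lamp arms rise at the back of the desk, beyond x = 0.68 m.
- solvent_bottle: White squeeze bottle with a pointed cap, 50 mm across, 160 mm tall, standing behind the lid. Origin at its foot. Leave it.
- driver: Screwdriver lying in front of the lid, 166 mm long along its own y (handle, 21 mm thick, toward +y), origin at its middle on the desk. Leave it.
- solder_spool: Spool of solder wire standing on end, 60 mm across, 35 mm high, origin at its foot. Leave it.
- cutter: Side cutter lying flat, 48 x 140 mm (long along its own y), 13 mm high, origin at its middle. Leave it.
- tape_roll: Roll of white tape lying flat, 109 mm across, 48 mm high, behind the spool, origin at the centre of its underside. Leave it.
- kapton: Small flat tape roll, 49 mm across, 12 mm high, on top of the unit. Leave it.
- thermal_tin: Round tin, 62 mm across, 20 mm high, on top of the unit. Leave it.
Not all that is in view belongs to the job. What is shaped like the lid but turquoise is not meant.

How it is judged:
By the outcome, as a careful person would: the job done as asked, in the order asked, and still so for the second after the job is handed in, with the robot touching nothing.
It also fails if it takes over 67 s, if anything falls off the work surface, if the arm or the gripper's body presses on something with over 40 N, if the wrist force passes 120 N, or if a joint passes its speed limit or range.

ROBOT

A 7-joint arm with a two-finger parallel gripper is mounted at the origin on a cart in front of the work surface, level with it; the furniture and walls round the work are solid. World frame = base frame: x ahead of the robot, y to its left, z up, the work surface at z = 0. Lengths are in m, angles in rad, forces in N, time in s.
With the tool pointing down it reaches from about 0.4 to 0.85 m from the base axis. Payload 10.4 kg.
Tool frame: the origin (TCP) lies midway between the tips of the shut fingers; the grasp point (between the pads) lies 19 mm behind it; z points along the fingers, y is the line along which they close (so a half turn about z gives the same grasp; the last joint's range is limited). The gripper opens to 85 mm and grips with 20 to 120 N. Pads are 22 mm wide; open, the fingers measure 114 mm over their backs; the gripper's body (76 mm by 85 mm) begins 54 mm behind the grasp point. The pads swing forward as they close: fully open they stand 13 mm farther back than shut.
Start: joints at [1.229, 0.332, -0.065, 1.46, 0.022, 1.35, -0.088], TCP at [0.196, -0.594, 0.231] pointing down, gripper open.
Joint ranges: [-2.6, 2.6], [-0.5, 2.12], [-1.47, 1.34], [0.16, 2.42], [-1.27, 4.41], [0.06, 2.06], [-2.6, 2.6]. Speed limits (rad/s): [2.22, 2.22, 2.79, 2.79, 3.14, 3.14, 3.14].

INTERFACE

Orientations are given as a unit quaternion [x, y, z, w].
In Python, from workcell import get_obs, camera, camera_params, hand_in gives the robot as it stands.
- The arm moves only by the tool carry_out, never from a script. Its argument "commands" is a list that holds one entry, the list of rows, each a list of 6 numbers: the shift along the tool's x, y, z in units of 40 mm (1.0 is 40 mm), then the turn, a rotation vector about the tool's x, y, z in units of 6 degrees (1.0 is 6 degrees). In form: [[[x, y, z, ax, ay, az], ...]]. A call has 1 to 20 rows; each row shifts and turns the commanded pose from where the row before left it, along the tool's axes as they then stand; what a row does not reach is not made up. A row lasts 1/12 s, in which the tool goes at most 41.7 mm and 7.16 degrees, less where a joint would pass 70% of its speed; a pose out of reach is approached as far as the arm can. A call is refused whole if a number of a shift passes 1 or a number of a turn 1, either way. A call with a gripper value outside its range is refused whole. "hand" is the closure, from -1 (fully open) to 1 (shut), set as the call begins (left out, the last holds). The fingers move at their own pace and stop on an object; "force" is the grip in N (left out, the last holds). Time passes only in rows, so rows that do not move let the fingers close. It gives the time, the measured TCP pose, the force, the opening and the grip force at its end, in the units of the state.
- get_obs(): the state, without advancing time (a new reading comes with each control period).
- camera(name): name is "scene" or "top" or "wrist"; returns the picture (480x640x3 uint8, red, green, blue); there is no depth.
- camera_params(name): a dict with "mtx" (3x3 intrinsics, pixels), "R" (3x3) and "t" (3): a world point X has camera coordinates R X + t. Camera axes: x right, y down, z forward; pixel columns grow to the right and rows downward; lengths in m; the calibration is good to about 2 mm. A picture is of the moment at which its call begins: read the wrist's pose just before it. camera_params takes no time and is no camera call; for the wrist camera it gives the pose at the moment of the call.
- hand_in(): hands the job in; it is judged then, once.
The state is a dict: "clock": time; "joint_pos": joint angles; "joint_velocities": joint speeds; "tau": joint torques, N m; "position": TCP position; "ee_rot": TCP orientation; "ft_force": force on the tool from outside, world axes, zero at the start; "torque": the same for the moment, N m; "grip_width": opening from 0.0 (shut) to 1.0 (fully open); "grasp_force": force on a finger pad.
Only numpy, scipy, OpenCV 4.12 (cv2) and the standard library are available. Lean on these libraries where they do the work, as an engineer would, in place of code of your own. Each camera call takes 0.05 s, during which the arm holds its last target. There are 200 camera calls.

## Working session

There is one attempt and no reset: what is moved stays moved. The work goes in short steps, Python scripts to look and compute and a tool call to move; the robot and the scene stay as the last step left them, time stands still between calls to the robot, and variables do not carry over. Pictures are saved under pics/ and viewed, at most 13 in all, crops included, and the job is handed in when it is done.

Besides the shell and the picture viewer there is one more tool, called by a JSON object that holds its "method" and its "body". carry_out: Moves the arm, as the interface text tells. Its arguments: {"type":"object","properties":{"commands":{"type":"array"},"hand":{"type":"number"},"force":{"type":"number"}},"required":["commands"]}

```bash
ls; mkdir -p pics
python3 - <<'E'
from workcell import *
import cv2,numpy as np
o=get_obs();print({k:np.round(v,3) for k,v in o.items()})
for n in ("scene","top"):
    p=camera_params(n);print(n,np.round(p['mtx'],1).tolist(),np.round(p['R'],3).tolist(),np.round(p['t'],3))
    cv2.imwrite(f"pics/{n}0.png",camera(n)[:,:,::-1])
E
```

```text
pics
{'clock': np.float64(0.0), 'joint_pos': array([ 1.229,  0.333, -0.065,  1.461,  0.022,  1.35 , -0.089]), 'joint_velocities': array([-0.   ,  0.001,  0.   , -0.   , -0.   , -0.001, -0.002]), 'tau': array([ 0.0000e+00, -6.2544e+01,  4.9000e-02, -3.9161e+01,  1.6000e-02,
        1.0000e-02, -0.0000e+00]), 'position': array([ 0.196, -0.593,  0.231]), 'ee_rot': array([ 0.987,  0.159, -0.   , -0.001]), 'ft_force': array([-0.449, -0.185, -1.159]), 'torque': array([-0.04 ,  0.004,  0.027]), 'grasp_force': np.float64(0.0), 'grip_width': np.float64(0.998)}
scene [[493.7, 0.0, 323.1], [0.0, 493.7, 250.6], [0.0, 0.0, 1.0]] [[-0.728, -0.686, 0.014], [-0.356, 0.36, -0.862], [0.586, -0.633, -0.506]] [0.37  0.275 0.874]
top [[434.7, 0.0, 315.9], [0.0, 434.7, 237.2], [0.0, 0.0, 1.0]] [[-0.017, -1.0, -0.01], [-0.998, 0.018, -0.065], [0.066, 0.009, -0.998]] [-0.016  0.512  1.125]
```

View pics/scene0.png

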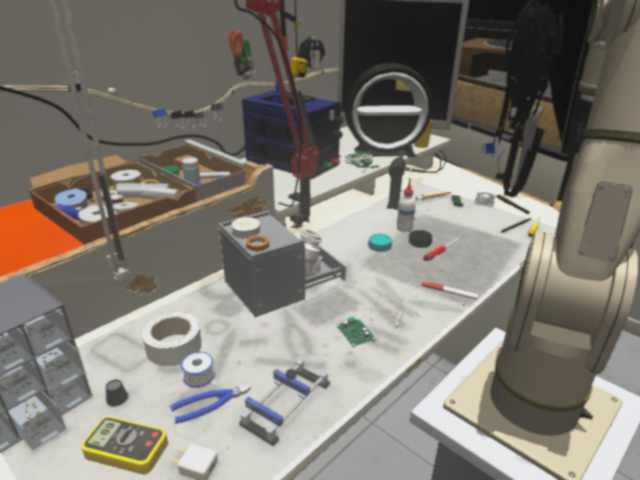

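View pics/top0.png

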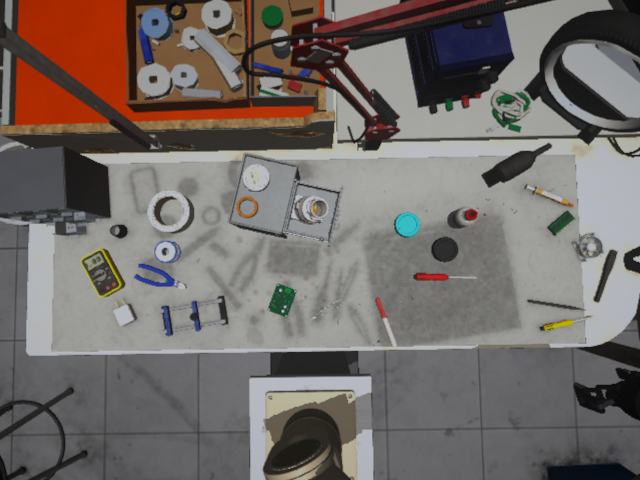

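The lid candidates are black disc (444,249), turquoise disc (406,224) and a dark conical knob (118,231) in the top view. The black disc in front of the bottle and behind the screwdriver fits. I'll confirm it in an enlarged crop, alongside the jar and tray.

```bash
cat > h.py <<'E'
from workcell import *
import cv2,numpy as np
from scipy.spatial.transform import Rotation as Ro
def ray(n,uv,p=None):
    p=p or camera_params(n); R=np.array(p['R']);t=np.array(p['t'])
    d=R.T@np.linalg.solve(np.array(p['mtx']),[uv[0],uv[1],1.]); return -R.T@t,d/np.linalg.norm(d)
def onz(n,uv,z,p=None):
    c,d=ray(n,uv,p); return c+d*(z-c[2])/d[2]
def tri(rs):
    A=sum(np.eye(3)-np.outer(d,d) for c,d in rs);b=sum((np.eye(3)-np.outer(d,d))@c for c,d in rs);return np.linalg.solve(A,b)
def proj(n,X,p=None):
    p=p or camera_params(n); q=np.array(p['mtx'])@(np.array(p['R'])@X+p['t']); return q[:2]/q[2]
E
python3 - <<'E'
from h import *
t=cv2.imread('pics/top0.png');s=cv2.imread('pics/scene0.png')
def crop(im,x,y,w,h):return cv2.resize(im[y:y+h,x:x+w],(400,300),interpolation=cv2.INTER_CUBIC)
a=np.hstack([crop(t,220,145,133,100),crop(t,380,190,120,90)])
b=np.hstack([crop(s,215,200,146,110),crop(s,350,180,120,90)])
cv2.imwrite('pics/c1.png',np.vstack([a,b]))
g=t[...,:].max(2);m=(g<70).astype(np.uint8);n,l,st,ce=cv2.connectedComponentsWithStats(m)
for i in range(1,n):
    if st[i,4]>50 and abs(ce[i][0]-444)<20 and abs(ce[i][1]-249)<20: print(st[i],ce[i],onz('top',ce[i],.02))
g=s.max(2);m=(g<70).astype(np.uint8);n,l,st,ce=cv2.connectedComponentsWithStats(m)
for i in range(1,n):
    if st[i,4]>50 and abs(ce[i][0]-421)<20 and abs(ce[i][1]-239)<20: print(st[i],ce[i],onz('scene',ce[i],.014))
E
```

```text
[431 237  27  25 520] [444.19615385 249.00576923] [ 0.47495396 -0.35924572  0.02      ]
[410 232  21  15 253] [420.3083004  238.75889328] [ 0.47251318 -0.35448029  0.014     ]
```

View pics/c1.png

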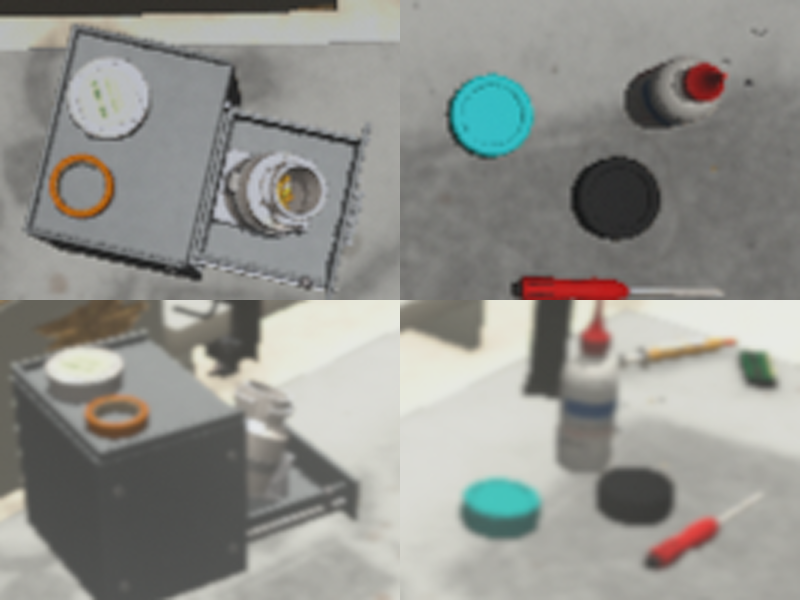

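The crop confirms it: the black disc (top 444,249; scene 420,239) is the lid, right way up, between the bottle and the screwdriver; the turquoise one at (406,224) is not wanted. The rim is at about top (320,208) and scene (313,234). The unit's top corners and the tray's front edge are clear.

Run:
```python
from h import *
f=lambda u,v:(220+u/3.008,145+v/3.)
C=[onz('top',f(*q),.159) for q in [(75,27),(237,65),(197,270),(28,233)]]
for c in C: print(np.round(c,4))
for i in range(4): 
    d=C[(i+1)%4]-C[i];print(np.linalg.norm(d),np.degrees(np.arctan2(d[1],d[0])))
print('unit c',np.mean(C,0))
T=[onz('top',f(*q),.052) for q in [(366,128),(333,290)]];print(T,np.linalg.norm(T[0]-T[1]),np.mean(T,0))
r=[ray('top',f(301,188)),ray('scene',(312.8,234))];X=tri(r);print('rim',X,proj('top',X),proj('scene',X))
print('lid',tri([ray('top',(444.2,249)),ray('scene',(420.3,238.8))]))
o=get_obs();p=camera_params('wrist');print(np.round(p['mtx'],1).tolist());R=np.array(p['R']);c=-R.T@p['t'];T=Ro.from_quat(o['ee_rot']).as_matrix();print('cam in tool',T.T@(c-o['position']),'axes',(T.T@R.T).round(3), T.round(3))
```

```text
[0.6998 0.1352 0.159 ]
[0.6675 0.0102 0.159 ]
[0.5089 0.0431 0.159 ]
[0.5398 0.1724 0.159 ]
0.12920026484245759 -104.49754386421952
0.1619330187351456 168.269271348914
0.13294137659854827 76.58363595124814
0.16430386684905368 -13.067905063776246
unit c [0.60402189 0.09021693 0.159     ]
[array([ 0.63560445, -0.09404087,  0.052     ]), array([ 0.49760793, -0.0632525 ,  0.052     ])] 0.14138940620332457 [ 0.56660619 -0.07864668  0.052     ]
rim [ 0.57789088 -0.037021    0.11103364] [319.80216843 207.37138156] [313.19810324 234.04699069]
lid [ 0.47591165 -0.36175913  0.00968921]
[[431.0, 0.0, 315.2], [0.0, 431.0, 240.9], [0.0, 0.0, 1.0]]
cam in tool [ 0.06412967 -0.00036934 -0.14226157] axes [[ 0.001 -0.965 -0.261]
 [ 1.     0.001  0.001]
 [-0.001 -0.261  0.965]] [[ 0.95   0.314 -0.   ]
 [ 0.314 -0.95   0.001]
 [-0.    -0.001 -1.   ]]
```

{"method": "carry_out", "body": {"commands": [[[0.6,-0.24,0.1,0,0,0],[0.6,-0.24,0.1,0,0,0],[0.6,-0.24,0.1,0,0,0],[0.6,-0.24,0.1,0,0,0],[0.6,-0.24,0.1,0,0,0],[0.6,-0.24,0.1,0,0,0],[0.6,-0.24,0.1,0,0,0],[0.6,-0.24,0.1,0,0,0],[0.6,-0.24,0.1,0,0,0],[0.6,-0.24,0.1,0,0,0],[0.6,-0.24,0.1,0,0,0],[0.6,-0.24,0.1,0,0,0],[0.6,-0.24,0.1,0,0,0],[0.6,-0.24,0.1,0,0,0],[0,0,0,0,0,0.87],[0,0,0,0,0,0.87],[0,0,0,0,0,0.87],[0,0,0,0,0,0.87],[0,0,0,0,0,0.87],[0,0,0,0,0,0.87]]], "hand": -1}}

```text
clock: 1.77
position: [0.4726, -0.3605, 0.1749]
ee_rot: [0.993, -0.116, -0.0, -0.0]
ft_force: [-0.1, 0.4, -0.1]
grip_width: 1.004
grasp_force: 0.0
```

```bash
cat >> h.py <<'E'
def st():
    o=get_obs();T=Ro.from_quat(o['ee_rot']).as_matrix();return o,np.array(o['position']),T
def delta(Xt,Tt=None):
    # shift (units of 40mm, tool axes now) and turn (units of 6deg) from here to target
    o,X,T=st();print('t %.2f'%o['clock'],'pos',X.round(4),'x',T[:,0].round(3),'z',T[:,2].round(3),'q',np.round(o['joint_pos'],2),'F',np.round(o['ft_force'],1),'w %.3f g %.1f'%(o['grip_width'],o['grasp_force']))
    print('shift',(T.T@(np.array(Xt)-X)/.04).round(3))
    if Tt is not None: print('turn',(np.degrees(Ro.from_matrix(T.T@Tt).as_rotvec())/6).round(3))
E
python3 - <<'E'
from h import *
im=camera('wrist')[:,:,::-1];p=camera_params('wrist');cv2.imwrite('pics/w1.png',im)
g=im.max(2);m=(g<75).astype(np.uint8);n,l,s,ce=cv2.connectedComponentsWithStats(m)
for i in range(1,n):
    if s[i,4]>1500:
        c=max(cv2.findContours((l==i).astype(np.uint8),0,1)[0],key=cv2.contourArea)
        (x,y),r=cv2.minEnclosingCircle(c);X=onz('wrist',(x,y),.02,p);print(s[i],ce[i],onz('wrist',ce[i],.022,p),r)
u=np.radians(77);tx=np.array([np.sin(u),-np.cos(u),0]);tz=np.array([0,0,-1.]);
delta([.475,-.359,.115],np.stack([tx,np.cross(tz,tx),tz],1))
E
```

```text
[ 266  169   93   94 5851] [309.66176722 219.63681422] [ 0.47323084 -0.3574602   0.022     ] 46.7321891784668
[    0   306   640   174 54952] [320.31283666 424.78652278] [ 0.30789707 -0.32559174  0.022     ] 323.3887939453125
t 1.82 pos [ 0.4727 -0.3604  0.1749] x [ 0.972 -0.237 -0.001] z [-0.001  0.    -1.   ] q [ 0.73  0.31 -0.19  1.61  0.06  1.23 -1.28] F [ 0.1  0.5 -0. ] w 1.001 g 0.0
shift [ 0.049 -0.048  1.498]
turn [-0.003  0.006 -0.114]
```

View pics/w1.png

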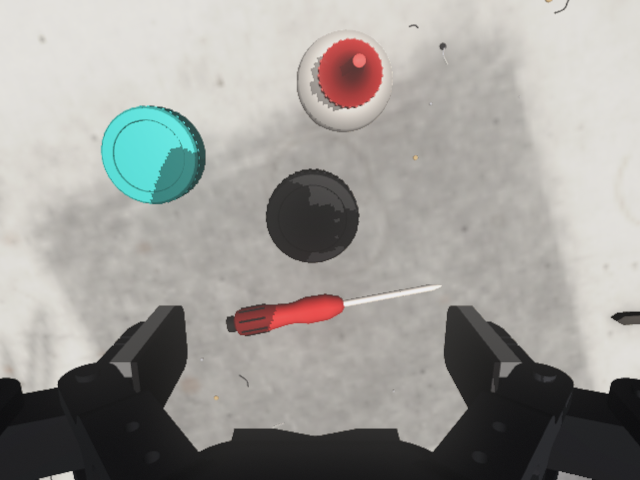

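The wrist view shows the lid at (312,216), r≈47 px (≈64 mm, as given), the driver below it at (290,310) and the bottle above it at (347,80). Next I check the bottle clearance and work out the descent.

Run:
```python
from h import *
L=onz('wrist',(312.5,216),.018);print('lid',L,'top-view',onz('top',(444.2,249),.02))
B=onz('wrist',(345,82),.09);print('bottle',B, 'foot scene',onz('scene',(405,226.5),0))
o,X,T=st();print('bottle from lid in tool xy',T.T@(B-L))
print('driver handle',T.T@(onz('wrist',(290,308),.01)-L))
delta([L[0],L[1],-.005])
```

```text
lid [ 0.47447584 -0.35978791  0.018     ] top-view [ 0.47496881 -0.35925626  0.02      ]
bottle [ 0.5511557  -0.39549945  0.09      ] foot scene [ 0.560073   -0.40823889  0.        ]
bottle from lid in tool xy [ 0.08290384  0.01653608 -0.07205988]
driver handle [-0.07400213 -0.01742152  0.00805415]
t 1.82 pos [ 0.4727 -0.3604  0.1749] x [ 0.972 -0.237 -0.001] z [-0.001  0.    -1.   ] q [ 0.73  0.31 -0.19  1.61  0.06  1.23 -1.28] F [ 0.1  0.5 -0. ] w 1.001 g 0.0
shift [ 0.043 -0.025  4.498]
```

{"method": "carry_out", "body": {"commands": [[[0.04,-0.025,0,0,0,0],[0,0,0.7,0,0,0],[0,0,0.7,0,0,0],[0,0,0.7,0,0,0],[0,0,0.7,0,0,0],[0,0,0.7,0,0,0],[0,0,0.5,0,0,0],[0,0,0.3,0,0,0],[0,0,0.2,0,0,0],[0,0,0,0,0,0],[0,0,0,0,0,0]]]}}

```text
clock: 2.73
position: [0.4751, -0.3603, -0.004]
ee_rot: [0.994, -0.113, 0.0, 0.0]
ft_force: [0.3, -0.6, -0.5]
grip_width: 1.002
grasp_force: 0.0
```

{"method": "carry_out", "body": {"commands": [[[0,0,0,0,0,0],[0,0,0,0,0,0],[0,0,0,0,0,0],[0,0,0,0,0,0],[0,0,0,0,0,0],[0,0,0,0,0,0],[0,0,0,0,0,0],[0,0,0,0,0,0],[0,0,0,0,0,0],[0,0,0,0,0,0]]], "hand": 1, "force": 40}}

```text
clock: 3.57
position: [0.4756, -0.3606, -0.0028]
ee_rot: [0.994, -0.114, 0.001, 0.001]
ft_force: [-1.8, -0.1, 6.3]
grip_width: 0.755
grasp_force: 43.4
```

{"method": "carry_out", "body": {"commands": [[[0,0,-0.2,0,0,0],[0,0,-0.6,0,0,0],[0,0,-0.8,0,0,0],[0,0,-0.8,0,0,0],[0,0,-0.8,0,0,0],[0,0,-0.8,0,0,0],[0,0,-0.8,0,0,0],[0,0,-0.2,0,0,0],[0,0,0,0,0,0]]]}}

```text
clock: 4.32
position: [0.476, -0.3608, 0.1996]
ee_rot: [0.994, -0.114, 0.003, 0.002]
ft_force: [0.6, -0.2, -0.4]
grip_width: 0.758
grasp_force: 44.5
```

```bash
cat >> h.py <<'E'
u=np.radians(77);UX=np.array([np.cos(u),np.sin(u),0]);UY=np.array([-np.sin(u),np.cos(u),0])
s25,c25=np.sin(np.radians(25)),np.cos(np.radians(25))
A=-UX*s25+np.array([0,0,c25])
T25=np.stack([-UY,np.cross(-A,-UY),-A],1)
RIM=np.array([.578,-.037,.111])
E
python3 - <<'E'
from h import *
delta(RIM+.08*A+.08*UY,T25)
E
```

```text
t 4.32 pos [ 0.476  -0.3608  0.1996] x [ 0.974 -0.226  0.006] z [ 0.005 -0.004 -1.   ] q [ 0.73  0.29 -0.2   1.58  0.06  1.27 -1.27] F [ 0.6 -0.2 -0.4] w 0.758 g 44.5
shift [-1.345 -7.617  0.374]
turn [ 4.192e+00 -5.900e-02  4.000e-03]
```

{"method": "carry_out", "body": {"commands": [[[-0.12,-0.69,0.03,0,0,0],[-0.12,-0.69,0.03,0,0,0],[-0.12,-0.69,0.03,0,0,0],[-0.12,-0.69,0.03,0,0,0],[-0.12,-0.69,0.03,0,0,0],[-0.12,-0.69,0.03,0,0,0],[-0.12,-0.69,0.03,0,0,0],[-0.12,-0.69,0.03,0,0,0],[-0.12,-0.69,0.03,0,0,0],[-0.12,-0.69,0.03,0,0,0],[-0.12,-0.69,0.03,0,0,0],[0,0,0,0.6,0,0],[0,0,0,0.6,0,0],[0,0,0,0.6,0,0],[0,0,0,0.6,0,0],[0,0,0,0.6,0,0],[0,0,0,0.6,0,0],[0,0,0,0.59,-0.06,0],[0,0,0,0,0,0],[0,0,0,0,0,0]]]}}

```text
clock: 5.98
position: [0.491, -0.0529, 0.1809]
ee_rot: [0.97, -0.112, 0.021, -0.216]
ft_force: [1.2, 0.0, -1.1]
grip_width: 0.754
grasp_force: 44.5
```

Run:
```python
from h import *
im=camera('wrist')[:,:,::-1];cv2.imwrite('pics/w2.png',im)
delta(RIM+.08*A,T25)
print(proj('wrist',RIM))
```

```text
t 6.03 pos [ 0.4914 -0.052   0.1814] x [ 0.975 -0.224 -0.007] z [ 0.088  0.414 -0.906] q [ 0.63  0.15 -0.35  1.87 -0.42  1.2  -1.34] F [-0.8  0.7 -0.6] w 0.755 g 44.5
shift [ 2.025 -0.033 -0.058]
turn [-0.007  0.067 -0.016]
[310.85111486  87.14862937]
```

View pics/w2.png

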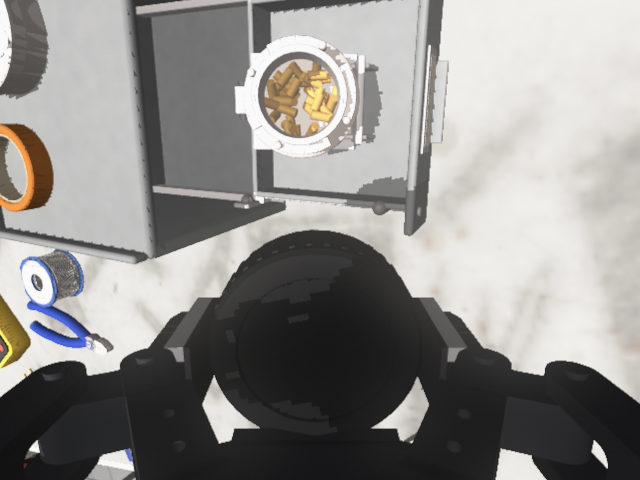

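Run:
```python
from h import *
im=cv2.imread('pics/w2.png')
a=cv2.resize(im[20:170,225:375],(600,600),interpolation=cv2.INTER_CUBIC)
cv2.imwrite('pics/c2.png',a)
o,X,T=st()
for q in [(.0325,0,-.0028),(.0325,0,-.027),(0,0,-.027),(0,.0325,-.027),(0,-.0325,-.027)]: print(q,proj('wrist',X+T@np.array(q)).round(1))
c,d=ray('wrist',(302,95));
for n,uv in(('top',(320.1,207.7)),('scene',(312.8,234))):
    P=tri([(c,d),ray(n,uv)]);print(n,P,proj(n,P),proj('wrist',P))
P=tri([(c,d),ray('top',(320.1,207.7)),ray('scene',(312.8,234))]);print(P,'depth',(camera_params('wrist')['R']@P+camera_params('wrist')['t'])[2])
```

```text
(0.0325, 0, -0.0028) [312.8 223.3]
(0.0325, 0, -0.027) [312.4 242.6]
(0, 0, -0.027) [312.5 347.9]
(0, 0.0325, -0.027) [421.7 347.9]
(0, -0.0325, -0.027) [203.3 347.9]
top [ 0.57442356 -0.03762019  0.12379791] [320.0748295  208.09336967] [301.59803269  92.87026423]
scene [ 0.57519516 -0.03286659  0.11380184] [312.79459641 233.99746847] [302.02223773  95.02053332]
[ 0.57605719 -0.03497946  0.1136853 ] depth 0.2069368872830558
```

View pics/c2.png

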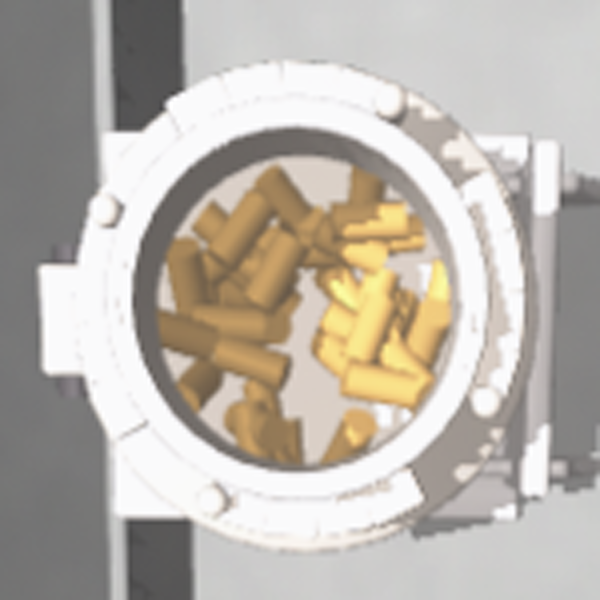

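The crop shows the open mouth with inner circle centre (303,297) and r≈169 (crop px), which is (301,94.5) in the wrist image. Nib tops at (391,101), (106,210), (214,500) and (487,401) give 246° for the first, as expected. The unit yaw of 77° therefore holds. Now I check the lid's seat in the hand.

Run:
```python
from h import *
im=cv2.imread('pics/w2.png');g=im.max(2)
print(g[222:262,316]); 
pts=[(x,np.argmax(g[200:,x]<90)+200) for x in range(262,372,6)];print(pts)
o,X,T=st();p=camera_params('wrist')
# lower-edge circle: silhouette rays meet tool plane z=-.0028 ; fit circle of r 32.5
Q=[]
for q in pts:
    c,d=ray('wrist',q,p);c=T.T@(c-X);d=T.T@d;Q.append((c+d*(-.0028-c[2])/d[2])[:2])
Q=np.array(Q)
from scipy.optimize import least_squares
print('lid centre in tool',least_squares(lambda s:np.hypot(*(Q-s).T)-.0325,[0,0]).x)
for uv in [(300.9,94.4),(299.9,95.7)]:
    c,d=ray('wrist',uv,p);c=T25.T@(c-X);d=T25.T@d
    for k in (.19,.2): print('rim in tool',(c+d*k/d[2]).round(4))
```

```text
[200 203 207 210 213 213 211 175 103  53  54  53  53  51  51  51  50  49
  50  49  49  49  47  48  46  46  51  53  52  52  52  52  54  57  59  58
  59  58  58  57]
[(262, np.int64(204)), (268, np.int64(202)), (274, np.int64(202)), (280, np.int64(203)), (286, np.int64(235)), (292, np.int64(233)), (298, np.int64(232)), (304, np.int64(231)), (310, np.int64(231)), (316, np.int64(231)), (322, np.int64(231)), (328, np.int64(231)), (334, np.int64(232)), (340, np.int64(234)), (346, np.int64(235)), (352, np.int64(237)), (358, np.int64(240)), (364, np.int64(200)), (370, np.int64(200))]
lid centre in tool [ 0.00212281 -0.00486803]
rim in tool [ 0.076  -0.0051  0.0479]
rim in tool [ 0.0766 -0.0054  0.0579]
rim in tool [ 0.0755 -0.0055  0.0479]
rim in tool [ 0.076  -0.0058  0.0579]
```

{"method": "carry_out", "body": {"commands": [[[0.4,-0.03,0,-0.01,0.07,-0.02],[0.4,-0.03,0,0,0,0],[0.4,-0.03,0,0,0,0],[0.4,-0.03,0,0,0,0],[0.4,-0.03,0,0,0,0],[0,0,0.4,0,0,0],[0,0,0.4,0,0,0],[0,0,0.4,0,0,0],[0,0,0.3,0,0,0],[0,0,0.1,0,0,0],[0,0,0,0,0,0],[0,0,0,0,0,0]]]}}

```text
clock: 7.03
position: [0.5774, -0.0384, 0.1273]
ee_rot: [0.97, -0.11, 0.026, -0.215]
ft_force: [0.3, -0.2, -0.3]
grip_width: 0.75
grasp_force: 44.5
```

Run:
```python
from h import *
o=get_obs()
X0=np.array([.4914,-.052,.1814])
delta(X0+T25@np.array([.080,-.006,.068]),T25)
for n in('scene','top','wrist'):cv2.imwrite(f'pics/{n}3.png',camera(n)[:,:,::-1])
s=cv2.imread('pics/scene3.png');t=cv2.imread('pics/top3.png');w=cv2.imread('pics/wrist3.png')
f=lambda i,x,y,k:cv2.resize(i[y:y+75*k//25,x:x+100*k//25],(400,300),interpolation=cv2.INTER_CUBIC)
cv2.imwrite('pics/c3.png',np.vstack([np.hstack([f(s,260,195,25),f(t,275,165,20)]),np.hstack([cv2.resize(w,(400,300)),f(w,160,60,75)])]))
```

```text
t 7.03 pos [ 0.5774 -0.0384  0.1273] x [ 0.975 -0.224  0.002] z [ 0.097  0.412 -0.906] q [ 0.54  0.36 -0.36  1.74 -0.36  1.08 -1.42] F [ 0.3 -0.2 -0.3] w 0.750 g 44.5
shift [-0.019  0.016  0.129]
turn [-0.009 -0.018  0.016]
```

View pics/c3.png

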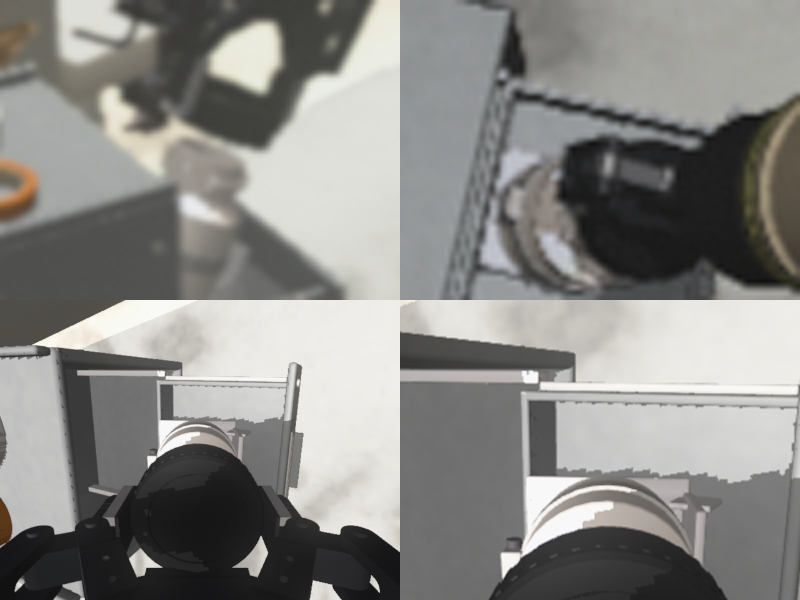

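The crops show the lid above the neck. In the wrist view the jar's shoulder arc (apex ≈ (316,193)) shows evenly behind the lid, so the sideways alignment looks good. I check the other axis by projecting that arc.

Run:
```python
from h import *
X0=np.array([.4914,-.052,.1814])
R0=X0+T25@np.array([.0775,-.0055,.079]);print('rim',R0)
for dz,r in((.032,.032),(.025,.0285),(.088,.032)): print(dz,proj('wrist',R0+T25@np.array([r,0,dz])))
w=cv2.imread('pics/wrist3.png')
print(w[185:240,316].max(1))
o,X,T=st()
print('lid low edge pred',proj('wrist',X+T@np.array([.0325,0,-.0028])))
print('TCP->rim tool',T.T@(R0-X))
```

```text
rim [ 0.5755454  -0.03204563  0.11212609]
0.032 [315.07895141 207.13253104]
0.025 [315.06377871 217.95852787]
0.088 [315.07879746 189.41056337]
[199 199 199 199 158 124 124 122 122 118 106  99  99 122 223 243 233 173
 123 123 122 123 123 122 122 166 223 244 248 248 248 248 224 189 188 188
 188 188 188 189 188 188 188 187 146  82  56  56  55  55  54  54  53  54
  53]
lid low edge pred [312.83028861 223.26115052]
TCP->rim tool [-0.00366979  0.00073082  0.01672256]
```

{"method": "carry_out", "body": {"commands": [[[-0.03,0,0,0,0,0],[0,0,0.1,0,0,0],[0,0,0.1,0,0,0],[0,0,0.1,0,0,0],[0,0,0.1,0,0,0],[0,0,0.05,0,0,0],[0,0,0.05,0,0,0],[0,0,0,0,0,0],[0,0,0,0,0,0]]]}}

```text
clock: 7.93
position: [0.5779, -0.03, 0.1085]
ee_rot: [0.97, -0.11, 0.025, -0.216]
ft_force: [-0.0, -0.1, 0.2]
grip_width: 0.754
grasp_force: 44.5
```

{"method": "carry_out", "body": {"commands": [[[0,0,0.05,0,0,0],[0,0,0,0,0,0],[0,0,0.05,0,0,0],[0,0,0,0,0,0]]]}}

```text
clock: 8.27
position: [0.5782, -0.0282, 0.1047]
ee_rot: [0.97, -0.11, 0.025, -0.216]
ft_force: [-0.2, 0.4, 0.1]
grip_width: 0.756
grasp_force: 44.5
```

{"method": "carry_out", "body": {"commands": [[[0,0,0.05,0,0,0],[0,0,0,0,0,0],[0,0,0,0,0,0]]]}}

```text
clock: 8.52
position: [0.5785, -0.0275, 0.1031]
ee_rot: [0.97, -0.11, 0.025, -0.216]
ft_force: [-0.1, 0.1, -1.0]
grip_width: 0.754
grasp_force: 44.5
```

{"method": "carry_out", "body": {"commands": [[[0,0,0.05,0,0,0],[0,0,0,0,0,0],[0,0,0,0,0,0]]]}}

```text
clock: 8.77
position: [0.579, -0.0269, 0.1024]
ee_rot: [0.97, -0.11, 0.026, -0.216]
ft_force: [-4.0, -1.2, 8.5]
grip_width: 0.755
grasp_force: 45.5
```

{"method": "carry_out", "body": {"commands": [[[0,0,0.05,0,0,0],[0,0,0,0,0,0],[0,0,0,0,0,0]]]}}

```text
clock: 9.02
position: [0.5796, -0.0256, 0.102]
ee_rot: [0.97, -0.11, 0.026, -0.216]
ft_force: [-7.7, -1.2, 21.4]
grip_width: 0.759
grasp_force: 46.5
```

{"method": "carry_out", "body": {"commands": [[[0,0,0.04,0,0,0],[0,0,0,0,0,0],[0,0,0,0,0,0]]]}}

```text
clock: 9.27
position: [0.5802, -0.0245, 0.1016]
ee_rot: [0.97, -0.11, 0.027, -0.216]
ft_force: [-11.3, -1.8, 27.8]
grip_width: 0.754
grasp_force: 47.1
```

I batched those steps too eagerly, so the push may have run the tray in slightly. I'll back off and look.

{"method": "carry_out", "body": {"commands": [[[0,0,-0.14,0,0,0],[0,0,0,0,0,0],[-0.03,0,0,0,0,0],[0,0,0,0,0,0]]]}}

```text
clock: 9.6
position: [0.5778, -0.0264, 0.1035]
ee_rot: [0.97, -0.11, 0.026, -0.216]
ft_force: [1.4, 4.3, 3.7]
grip_width: 0.756
grasp_force: 44.9
```

Run:
```python
from h import *
cv2.imwrite('pics/wrist4.png',camera('wrist')[:,:,::-1]);cv2.imwrite('pics/top4.png',camera('top')[:,:,::-1])
delta(RIM,T25)
w3=cv2.imread('pics/wrist3.png');w=cv2.imread('pics/wrist4.png')
# panel edge + tray seam in top views: sub-pixel profile shift via phase correlation on the tray patch
a=cv2.imread('pics/top0.png',0)[180:215,325:345].astype(np.float32);b=cv2.imread('pics/top4.png',0)[180:215,325:345].astype(np.float32)
a3=cv2.imread('pics/top3.png',0)[180:215,325:345].astype(np.float32)
print([cv2.phaseCorrelate(cv2.imread('pics/top3.png',0)[y0:y1,x0:x1].astype(np.float32),cv2.imread('pics/top4.png',0)[y0:y1,x0:x1].astype(np.float32)) for y0,y1,x0,x1 in((186,208,310,345),(170,200,285,310))])
f=lambda i,x,y,w_,h_:cv2.resize(i[y:y+h_,x:x+w_],(400,300),interpolation=cv2.INTER_CUBIC)
t=cv2.imread('pics/top4.png');t0=cv2.imread('pics/top0.png')
cv2.imwrite('pics/c4.png',np.vstack([np.hstack([f(w3,180,60,240,180),f(w,180,60,240,180)]),np.hstack([f(t0,285,165,100,75),f(t,285,165,100,75)])]))
```

```text
t 9.70 pos [ 0.5778 -0.0264  0.1034] x [ 0.975 -0.224  0.002] z [ 0.097  0.413 -0.905] q [ 0.53  0.38 -0.36  1.77 -0.36  1.02 -1.42] F [2.6 4.9 4.6] w 0.756 g 45.0
shift [ 0.065  0.152 -0.28 ]
turn [-0.023 -0.018  0.017]
[((0.6265085109086215, 0.1723877209485707), 0.25190772392131666), ((-0.026029126261523317, -0.708764869743808), 0.8550978088378907)]
```

View pics/c4.png

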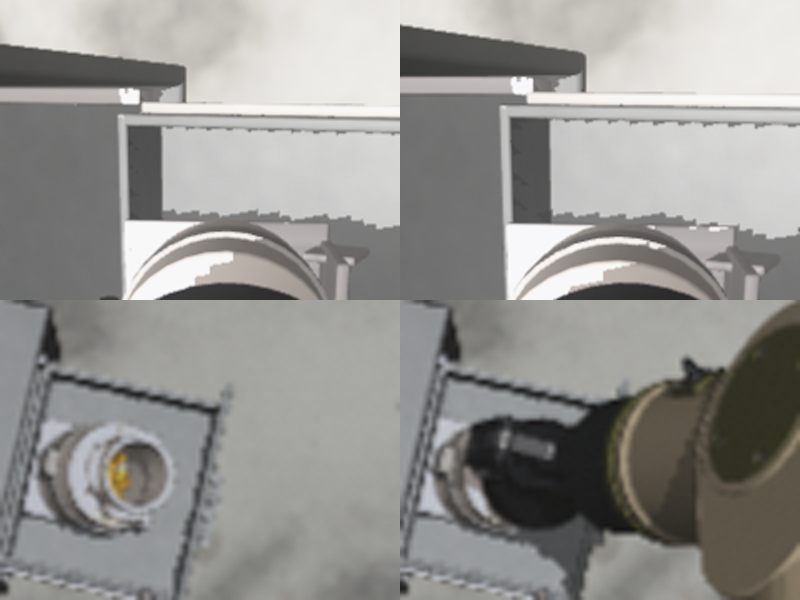

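Run:
```python
from h import *
o,X,T=st();p=camera_params('wrist');R=np.array(p['R']);c=-R.T@p['t'];Rt=T.T@R.T;ct=T.T@(c-X)
def cam(X,T): Rw=(T@Rt).T; return dict(mtx=p['mtx'],R=Rw,t=-Rw@(X+T@ct))
T3=Ro.from_quat([.97,-.11,.026,-.215]).as_matrix();p3=cam(np.array([.5774,-.0384,.1273]),T3)
for nm,a,b,zs in(('roof',(291,100.8),(291,93),(.15,.159)),('plate',(256.2,193.2),(246,195.6),(.02,.03,.045,.06)),('tray rail corner',(180+122/1.667,60+115/1.667),(180+103/1.667,60+107/1.667),(.04,.052))):
  for z in zs:
    P=onz('w',a,z,p3);Q=onz('w',b,z,p);print(nm,z,P.round(4),Q.round(4),'along UX %.4f'%((Q-P)@UX),'perp %.4f'%((Q-P)@UY))
```

```text
roof 0.15 [ 0.6449 -0.0582  0.15  ] [ 0.6425 -0.0588  0.15  ] along UX -0.0011 perp 0.0022
roof 0.159 [ 0.6432 -0.0628  0.159 ] [ 0.6407 -0.0633  0.159 ] along UX -0.0011 perp 0.0024
plate 0.02 [0.6187 0.0458 0.02  ] [0.6195 0.0496 0.02  ] along UX 0.0039 perp 0.0001
plate 0.03 [0.619  0.0392 0.03  ] [0.6199 0.0426 0.03  ] along UX 0.0035 perp -0.0000
plate 0.045 [0.6195 0.0291 0.045 ] [0.6203 0.032  0.045 ] along UX 0.0030 perp -0.0002
plate 0.06 [0.6199 0.0191 0.06  ] [0.6208 0.0214 0.06  ] along UX 0.0024 perp -0.0003
tray rail corner 0.04 [0.6555 0.0248 0.04  ] [0.6564 0.028  0.04  ] along UX 0.0034 perp -0.0002
tray rail corner 0.052 [0.6538 0.0172 0.052 ] [0.6545 0.02   0.052 ] along UX 0.0029 perp -0.0000
```

{"method": "carry_out", "body": {"commands": [[[0,-0.03,0,0,0,0],[0,0,0,0,0,0],[0,0,0,0,0,0]]]}}

```text
clock: 9.95
position: [0.5776, -0.0262, 0.1034]
ee_rot: [0.97, -0.11, 0.025, -0.216]
ft_force: [2.6, 3.0, 1.7]
grip_width: 0.754
grasp_force: 44.7
```

{"method": "carry_out", "body": {"commands": [[[0.015,-0.02,0,0,0,0],[0,0,0,0,0,0],[0,0,0.02,0,0,0],[0,0,0,0,0,0],[0,0,0,0,0,0]]]}}

```text
clock: 10.37
position: [0.5781, -0.0257, 0.1029]
ee_rot: [0.97, -0.11, 0.025, -0.215]
ft_force: [1.1, 1.1, -0.6]
grip_width: 0.754
grasp_force: 44.7
```

{"method": "carry_out", "body": {"commands": [[[0,0,0.02,0,0,0],[0,0,0,0,0,0],[0,0,0,0,0,0]]]}}

```text
clock: 10.62
position: [0.5783, -0.0252, 0.1024]
ee_rot: [0.97, -0.11, 0.025, -0.215]
ft_force: [-0.2, -0.1, -0.4]
grip_width: 0.75
grasp_force: 44.8
```

{"method": "carry_out", "body": {"commands": [[[0,0,0.02,0,0,0],[0,0,0,0,0,0],[0,0,0,0,0,0]]]}}

```text
clock: 10.87
position: [0.5785, -0.0251, 0.1021]
ee_rot: [0.97, -0.11, 0.026, -0.215]
ft_force: [-3.3, -2.6, 4.9]
grip_width: 0.752
grasp_force: 45.2
```

{"method": "carry_out", "body": {"commands": [[[-0.01,-0.005,-0.01,0,0,-1],[0,-0.005,0,0,0,-1],[0,-0.005,0,0,0,-1],[0,0,0,0,0,0],[0,0,0,0,0,0]]]}}

```text
clock: 11.28
position: [0.5792, -0.0249, 0.1033]
ee_rot: [0.975, 0.043, 0.06, -0.209]
ft_force: [-0.3, -3.1, 6.5]
grip_width: 0.755
grasp_force: 45.3
```

```bash
cat >> h.py <<'E'
def rep():
    o,X,T=st();F=np.array(o['ft_force']);P=np.array([.5762,-.0288,.112])
    a=np.degrees(np.arctan2(T[:,0]@T25[:,1],T[:,0]@T25[:,0]))
    print('t %.2f'%o['clock'],'turn %.1f'%a,'tilt %.2f'%np.degrees(np.arccos(-T[:,2]@A)),'TCP rel rim, T25 mm',(T25.T@(X-P)*1e3).round(1),'F T25',(T25.T@F).round(1),'F tool',(T.T@F).round(1),'M tool',(T.T@np.array(o['torque'])).round(2),'w %.3f g %.1f'%(o['grip_width'],o['grasp_force']),'q7 %.2f'%o['joint_pos'][6])
E
python3 -c "from h import *;rep()"
```

```text
t 11.28 turn -18.1 tilt 0.24 TCP rel rim, T25 mm [ 2.  -0.4  9.7] F T25 [ 0.4  0.1 -7.2] F tool [ 0.4  0.2 -7.2] M tool [-0.41 -0.12 -0.07] w 0.755 g 45.3 q7 -1.13
```

{"method": "carry_out", "body": {"commands": [[[0,-0.005,-0.01,0,0,-1],[0,-0.005,0,0,0,-1],[0,0,0,0,0,0],[0,0,0,0,0,0]]]}}

```text
clock: 11.62
position: [0.5788, -0.0248, 0.1038]
ee_rot: [0.966, 0.144, 0.081, -0.201]
ft_force: [-2.2, -4.6, 8.0]
grip_width: 0.756
grasp_force: 45.6
```

```bash
python3 -c "from h import *;rep()"
```

```text
t 11.62 turn -30.0 tilt 0.21 TCP rel rim, T25 mm [ 1.7 -0.6  9.3] F T25 [-1.1  1.2 -9.4] F tool [-1.5  0.5 -9.4] M tool [-0.29 -0.41 -0.07] w 0.756 g 45.6 q7 -0.93
```

{"method": "carry_out", "body": {"commands": [[[0,-0.005,-0.03,0,0,-1],[0,-0.005,0,0,0,-1],[0,0,0,0,0,0],[0,0,0,0,0,0]]]}}

```text
clock: 11.95
position: [0.5776, -0.024, 0.1039]
ee_rot: [0.945, 0.243, 0.1, -0.193]
ft_force: [-0.4, 0.1, -1.1]
grip_width: 0.753
grasp_force: 44.7
```

```bash
python3 -c "from h import *;rep()"
```

```text
t 11.95 turn -41.8 tilt 0.11 TCP rel rim, T25 mm [ 0.3 -1.1  9.4] F T25 [-0.4  0.4  1. ] F tool [-0.6  0.   1. ] M tool [-0.32 -0.36 -0.03] w 0.753 g 44.7 q7 -0.74
```

{"method": "carry_out", "body": {"commands": [[[0,0,0.03,0,0,0],[0,0,0.03,0,0,0],[0,0,0,0,0,0],[0,0,0,0,0,0]]]}}

```text
clock: 12.28
position: [0.578, -0.023, 0.1019]
ee_rot: [0.945, 0.244, 0.101, -0.192]
ft_force: [-0.4, -0.4, -0.8]
grip_width: 0.756
grasp_force: 44.7
```

```bash
python3 -c "from h import *;rep()"
```

```text
t 12.28 turn -42.0 tilt 0.10 TCP rel rim, T25 mm [ 0.4 -1.2 11.8] F T25 [-0.3  0.8  0.5] F tool [-0.8  0.4  0.5] M tool [-0.4  -0.32  0.03] w 0.756 g 44.7 q7 -0.74
```

It has found the gap and is dropping freely.

{"method": "carry_out", "body": {"commands": [[[0,0,0.03,0,0,0],[0,0,0.03,0,0,0],[0,0,0.03,0,0,0],[0,0,0,0,0,0],[0,0,0,0,0,0]]]}}

```text
clock: 12.7
position: [0.5783, -0.0216, 0.0986]
ee_rot: [0.945, 0.245, 0.101, -0.192]
ft_force: [0.5, -0.4, -0.9]
grip_width: 0.755
grasp_force: 44.7
```

```bash
python3 -c "from h import *;rep()"
```

```text
t 12.70 turn -42.1 tilt 0.11 TCP rel rim, T25 mm [ 0.5 -1.2 15.3] F T25 [0.6 0.7 0.7] F tool [-0.   0.9  0.7] M tool [-0.37 -0.34  0.01] w 0.755 g 44.7 q7 -0.74
```

{"method": "carry_out", "body": {"commands": [[[0,0,0.03,0,0,0],[0,0,0.03,0,0,0],[0,0,0,0,0,0],[0,0,0,0,0,0]]]}}

```text
clock: 13.03
position: [0.5786, -0.0206, 0.0965]
ee_rot: [0.945, 0.245, 0.101, -0.192]
ft_force: [-0.7, -0.4, -0.6]
grip_width: 0.753
grasp_force: 44.7
```

```bash
python3 -c "from h import *;rep()"
```

```text
t 13.03 turn -42.1 tilt 0.11 TCP rel rim, T25 mm [ 0.5 -1.2 17.6] F T25 [-0.6  0.7  0.3] F tool [-0.9  0.2  0.3] M tool [-0.39 -0.31  0.03] w 0.753 g 44.7 q7 -0.74
```

{"method": "carry_out", "body": {"commands": [[[0,0,0.02,0,0,0],[0,0,0.02,0,0,0],[0,0,0,0,0,0],[0,0,0,0,0,0]]]}}

```text
clock: 13.37
position: [0.5789, -0.0204, 0.0958]
ee_rot: [0.945, 0.245, 0.101, -0.192]
ft_force: [-3.2, -1.4, 7.1]
grip_width: 0.752
grasp_force: 45.5
```

```bash
python3 -c "from h import *;rep()"
```

```text
t 13.37 turn -42.1 tilt 0.13 TCP rel rim, T25 mm [ 0.8 -1.2 18.4] F T25 [-2.7 -1.1 -7.4] F tool [-1.3 -2.7 -7.4] M tool [ 0.16 -0.81  0.06] w 0.752 g 45.5 q7 -0.74
```

{"method": "carry_out", "body": {"commands": [[[-0.01,0.005,-0.01,0,0,1],[0,0.005,0,0,0,1],[0,0.005,0,0,0,1],[0,0.005,0,0,0,1],[0,0,0,0,0,0],[0,0,0,0,0,0]]]}}

```text
clock: 13.87
position: [0.5791, -0.0214, 0.0955]
ee_rot: [0.975, 0.044, 0.06, -0.209]
ft_force: [-1.0, -2.9, 3.5]
grip_width: 0.755
grasp_force: 45.1
```

```bash
python3 -c "from h import *;rep()"
```

```text
t 13.87 turn -18.2 tilt 0.16 TCP rel rim, T25 mm [ 1.2 -0.2 18.3] F T25 [-0.4  1.2 -4.5] F tool [-0.7  1.1 -4.5] M tool [-0.5  -0.13  0.07] w 0.755 g 45.1 q7 -1.13
```

{"method": "carry_out", "body": {"commands": [[[0,0.005,0,0,0,1],[0,0.005,0,0,0,1],[0,0.005,0,0,0,1],[0,0,0,0,0,0],[0,0,0,0,0,0]]]}}

```text
clock: 14.28
position: [0.579, -0.0219, 0.0952]
ee_rot: [0.97, -0.108, 0.026, -0.215]
ft_force: [-0.0, -2.3, 5.7]
grip_width: 0.756
grasp_force: 45.2
```

```bash
python3 -c "from h import *;rep()"
```

```text
t 14.28 turn -0.4 tilt 0.15 TCP rel rim, T25 mm [ 1.2  0.4 18.4] F T25 [ 0.5 -0.4 -6.1] F tool [ 0.5 -0.4 -6.1] M tool [-0.48  0.04  0.07] w 0.756 g 45.2 q7 -1.42
```

{"method": "carry_out", "body": {"commands": [[[0,0.005,0,0,0,1],[0,0.003,0,0,0,0.5],[0,0,0,0,0,0],[0,0,0,0,0,0]]]}}

```text
clock: 14.62
position: [0.5789, -0.0222, 0.095]
ee_rot: [0.959, -0.183, 0.009, -0.217]
ft_force: [-0.5, -3.2, 5.8]
grip_width: 0.752
grasp_force: 45.3
```

```bash
python3 -c "from h import *;rep()"
```

```text
t 14.62 turn 8.6 tilt 0.15 TCP rel rim, T25 mm [ 1.2  0.8 18.4] F T25 [ 0.2  0.5 -6.7] F tool [ 0.3  0.4 -6.7] M tool [-0.38  0.08  0.05] w 0.752 g 45.3 q7 -1.56
```

{"method": "carry_out", "body": {"commands": [[[0,0.003,-0.005,0,0,0.7],[0,0.003,0,0,0,0.5],[0,0,0,0,0,0],[0,0,0,0,0,0]]]}}

```text
clock: 14.95
position: [0.5788, -0.0222, 0.095]
ee_rot: [0.945, -0.243, -0.004, -0.217]
ft_force: [0.1, -1.6, 5.3]
grip_width: 0.755
grasp_force: 45.2
```

```bash
python3 -c "from h import *;rep()"
```

```text
t 14.95 turn 15.8 tilt 0.14 TCP rel rim, T25 mm [ 1.   0.8 18.4] F T25 [ 0.5 -0.8 -5.5] F tool [ 0.3 -0.9 -5.5] M tool [-0.23  0.24  0.06] w 0.755 g 45.2 q7 -1.68
```

{"method": "carry_out", "body": {"commands": [[[0,0.003,0,0,0,0.6],[0,0.003,0,0,0,0.4],[0,0,0,0,0,0],[0,0,0,0,0,0]]]}}

```text
clock: 15.28
position: [0.5794, -0.021, 0.0957]
ee_rot: [0.931, -0.292, -0.015, -0.217]
ft_force: [1.5, 2.0, 6.7]
grip_width: 0.758
grasp_force: 45.1
```

```bash
python3 -c "from h import *;rep()"
```

```text
t 15.28 turn 21.8 tilt 0.22 TCP rel rim, T25 mm [ 1.3 -0.7 18.3] F T25 [ 1.  -4.9 -5.1] F tool [-0.9 -5.  -5.1] M tool [ 0.79  0.09 -0.23] w 0.758 g 45.1 q7 -1.78
```

{"method": "carry_out", "body": {"commands": [[[0,0,0,0,0,0.5],[0,0,0,0,0,0.3],[0,0,0,0,0,0],[0,0,0,0,0,0]]]}}

```text
clock: 15.62
position: [0.5783, -0.02, 0.0958]
ee_rot: [0.919, -0.33, -0.026, -0.217]
ft_force: [-3.7, 2.5, 11.3]
grip_width: 0.752
grasp_force: 41.6
```

```bash
python3 -c "from h import *;rep()"
```

```text
t 15.62 turn 26.5 tilt 0.19 TCP rel rim, T25 mm [ 0.1 -1.4 18.5] F T25 [-4.2 -6.3 -9.5] F tool [-6.5 -3.8 -9.5] M tool [ 0.69 -1.4  -0.96] w 0.752 g 41.6 q7 -1.86
```

{"method": "carry_out", "body": {"commands": [[[-0.02,-0.01,-0.015,0,0,0],[0,0,0,0,0,0],[0,0,0,0,0,0]]]}}

```text
clock: 15.87
position: [0.5782, -0.0202, 0.096]
ee_rot: [0.918, -0.331, -0.025, -0.216]
ft_force: [1.3, 4.6, 6.6]
grip_width: 0.752
grasp_force: 45.8
```

```bash
python3 -c "from h import *;rep()"
```

```text
t 15.87 turn 26.7 tilt 0.16 TCP rel rim, T25 mm [ 0.  -1.2 18.3] F T25 [ 0.3 -7.1 -3.9] F tool [-2.9 -6.5 -3.9] M tool [ 1.08 -0.5  -1.17] w 0.752 g 45.8 q7 -1.86
```

{"method": "carry_out", "body": {"commands": [[[0,0,0,0,0,0],[0,0,0,0,0,0],[0,0,0,0,0,0],[0,0,0,0,0,0],[0,0,0,0,0,0],[0,0,0,0,0,0]]], "hand": -1}}

```text
clock: 16.37
position: [0.5778, -0.0221, 0.0954]
ee_rot: [0.917, -0.334, -0.026, -0.215]
ft_force: [0.3, -0.0, -0.5]
grip_width: 0.999
grasp_force: 0.0
```

{"method": "carry_out", "body": {"commands": [[[0,0,-0.2,0,0,0],[0,0,-0.4,0,0,0],[0,0,-0.6,0,0,0],[0,0,-0.6,0,0,0],[0,0,-0.6,0,0,0],[0,0,-0.6,0,0,0],[0,0,0,0,0,0]]]}}

```text
clock: 16.95
position: [0.5679, -0.0746, 0.2092]
ee_rot: [0.917, -0.334, -0.022, -0.215]
ft_force: [0.6, -0.9, 0.3]
grip_width: 1.004
grasp_force: 0.0
```

Run:
```python
from h import *
rep();w=camera('wrist')[:,:,::-1];s=camera('scene')[:,:,::-1]
cv2.imwrite('pics/c5.png',np.hstack([cv2.resize(w,(400,300)),cv2.resize(s[190:280,270:390],(400,300),interpolation=cv2.INTER_CUBIC)]))
print('pred lid top',proj('wrist',np.array([.5762,-.0288,.112])+.004*A),'jar side edges')
```

```text
t 16.95 turn 26.9 tilt 0.52 TCP rel rim, T25 mm [   2.2    1.  -107.8] F T25 [ 0.7  0.6 -0.6] F tool [ 0.9  0.2 -0.6] M tool [-0.36  0.19 -0.06] w 1.004 g 0.0 q7 -1.87
pred lid top [312.0788587  241.65979909] jar side edges
```

View pics/c5.png

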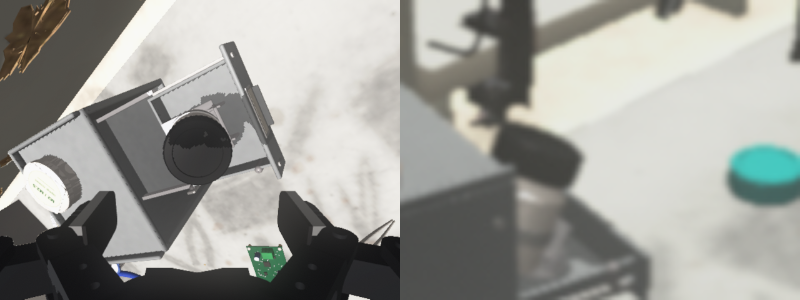

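The lid sits square and low on the jar: wrist crop (198,146), scene crop (538,155). Next is the push pose, with fingers shut and tilted 45° so the hand's body stays clear of the lid.

```bash
cat >> h.py <<'E'
k=np.sqrt(.5);TZ=UX*k-np.array([0,0,k]);T45=np.stack([-UY,np.cross(TZ,-UY),TZ],1)
FACE=np.array([.567,-.074,0])
E
python3 - <<'E'
from h import *
delta(FACE-.08*UX+[0,0,.17],T45)
E
```

```text
t 17.05 pos [ 0.5667 -0.0721  0.2053] x [ 0.776 -0.602 -0.189] z [ 0.099  0.412 -0.906] q [ 0.51  0.27 -0.25  1.67 -0.39  1.25 -1.87] F [-0.5  0.3 -0.4] w 0.999 g 0.0
shift [ 1.025  1.976 -0.067]
turn [ 3.255 -0.816 -4.439]
```

{"method": "carry_out", "body": {"commands": [[[0.2,0.4,0,0,0,0],[0.2,0.4,0,0,0,0],[0.2,0.4,0,0,0,0],[0.2,0.4,0,0,0,0],[0.2,0.4,-0.05,0,0,0],[0,0,0,0.465,-0.117,-0.634],[0,0,0,0.465,-0.117,-0.634],[0,0,0,0.465,-0.117,-0.634],[0,0,0,0.465,-0.117,-0.634],[0,0,0,0.465,-0.117,-0.634],[0,0,0,0.465,-0.117,-0.634],[0,0,0,0.465,-0.117,-0.634],[0,0,0,0,0,0],[0,0,0,0,0,0]]], "hand": 1, "force": 60}}

```text
clock: 18.22
position: [0.5469, -0.1508, 0.1668]
ee_rot: [0.918, -0.106, 0.041, -0.381]
ft_force: [0.3, 0.2, 0.1]
grip_width: -0.001
grasp_force: 0.0
```

Run:
```python
from h import *
delta(FACE-.04*UX+[0,0,.032],T45)
w=camera('wrist')[:,:,::-1];cv2.imwrite('pics/w6.png',w)
```

```text
t 18.22 pos [ 0.5469 -0.1508  0.1668] x [ 0.974 -0.226 -0.006] z [ 0.156  0.69  -0.707] q [ 0.82  0.49 -0.29  1.62 -0.61  1.38 -1.04] F [0.3 0.2 0.1] w -0.001 g 0.0
shift [0.076 1.69  3.078]
turn [-0.006  0.033 -0.046]
```

View pics/w6.png

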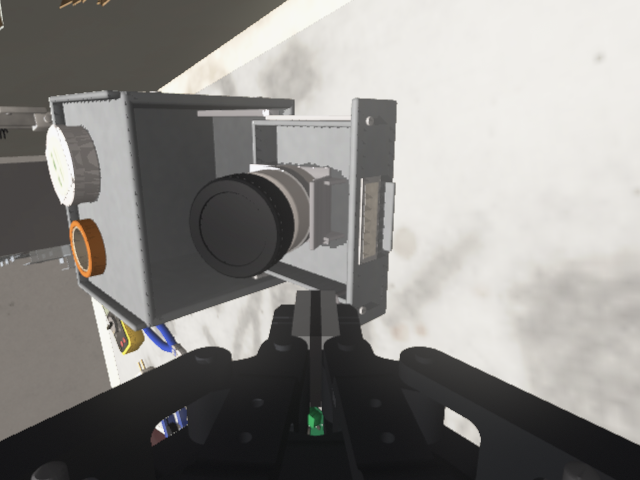

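The view shows the lidded jar at (243,225), the front panel spanning (375,98)–(370,320) with its label frame and lip in the middle, and two screw heads at (369,120) and (361,311).

Run:
```python
from h import *
a,b=onz('wrist',(369,120),.04),onz('wrist',(361,311),.04);m=(a+b)/2
print(a,b,m,'width',np.linalg.norm(a-b),'yaw',np.degrees(np.arctan2(*(a-b)[[1,0]])),'rel FACE along UX,UY',(m-FACE)@UX,(m-FACE)@UY)
for uv,z in (((375,215),.03),((357,100),.052),((350,290),.052)): q=onz('wrist',uv,z);print(uv,q,(q-FACE)@UX,(q-FACE)@UY)
```

```text
[ 0.62918825 -0.09014437  0.04      ] [ 0.4993721  -0.05784112  0.04      ] [ 0.56428017 -0.07399274  0.04      ] width 0.13377493081013234 yaw -13.973590308878709 rel FACE along UX,UY -0.0006047575555540001 0.0026517496760572316
(375, 215) [ 0.5671296  -0.07566666  0.03      ] -0.0015947920140644942 -0.0005012006874237076
(357, 100) [ 0.64080937 -0.09244489  0.052     ] -0.001368655587183569 -0.0760668388333869
(350, 290) [ 0.51860585 -0.0615463   0.052     ] 0.001248197635911821 0.04995528794491571
```

{"method": "carry_out", "body": {"commands": [[[0.01,0.21,0.385,0,0,0],[0.01,0.21,0.385,0,0,0],[0.01,0.21,0.385,0,0,0],[0.01,0.21,0.385,0,0,0],[0.01,0.21,0.385,0,0,0],[0.01,0.21,0.385,0,0,0],[0.01,0.21,0.385,0,0,0],[0.01,0.21,0.385,0,0,0],[0,0,0,0,0,0]]]}}

```text
clock: 19.02
position: [0.5579, -0.1102, 0.0313]
ee_rot: [0.918, -0.104, 0.04, -0.381]
ft_force: [-0.4, 0.4, 0.8]
grip_width: -0.003
grasp_force: 0.0
```

{"method": "carry_out", "body": {"commands": [[[0,-0.14,0.14,0,0,0],[0,-0.14,0.14,0,0,0],[0,-0.14,0.14,0,0,0],[0,-0.14,0.14,0,0,0],[0,-0.14,0.14,0,0,0],[0,0,0,0,0,0]]]}}

```text
clock: 19.52
position: [0.5687, -0.0728, 0.0344]
ee_rot: [0.918, -0.104, 0.043, -0.381]
ft_force: [-0.1, -0.2, -0.0]
grip_width: -0.003
grasp_force: 0.0
```

Run:
```python
from h import *
o,X,T=st();F=np.array(o['ft_force']);print(X,'rel FACE',(X-FACE)@UX,(X-FACE)@UY,'F',F@UX,F@UY,F[2])
```

```text
[ 0.56865025 -0.07284485  0.03441565] rel FACE 0.0014967716437214594 -0.001348098704103628 F -0.22029037213261085 0.07923913676353647 -0.04024225413446503
```

{"method": "carry_out", "body": {"commands": [[[0,-0.14,0.14,0,0,0],[0,-0.14,0.14,0,0,0],[0,-0.14,0.16,0,0,0]]]}}

```text
clock: 19.77
position: [0.5739, -0.052, 0.0333]
ee_rot: [0.918, -0.105, 0.043, -0.38]
ft_force: [-1.1, -5.3, 3.9]
grip_width: -0.003
grasp_force: 2.8
```

Run:
```python
from h import *
o,X,T=st();F=np.array(o['ft_force']);print(X,'rel FACE',(X-FACE)@UX,(X-FACE)@UY,'F',F@UX,F@UY,F[2])
```

```text
[ 0.57389169 -0.05203121  0.03326   ] rel FACE 0.022956029996734132 -0.0017731566844012827 F -5.451805149702336 -0.11600905033180808 3.937575041880615
```

{"method": "carry_out", "body": {"commands": [[[0,-0.2,0.2,0,0,0],[0,-0.2,0.2,0,0,0],[0,-0.2,0.2,0,0,0],[0,-0.2,0.2,0,0,0],[0,-0.2,0.2,0,0,0],[0,0,0,0,0,0]]]}}

```text
clock: 20.27
position: [0.5867, 0.0059, 0.0335]
ee_rot: [0.918, -0.104, 0.042, -0.381]
ft_force: [-0.5, 0.5, -0.1]
grip_width: 0.001
grasp_force: 0.1
```

{"method": "carry_out", "body": {"commands": [[[0,-0.1,0.1,0,0,0],[0,-0.1,0.1,0,0,0],[0,0,0,0,0,0]]]}}

```text
clock: 20.52
position: [0.5888, 0.0154, 0.0331]
ee_rot: [0.918, -0.105, 0.042, -0.38]
ft_force: [1.3, -2.0, -0.4]
grip_width: -0.0
grasp_force: 0.6
```

Run:
```python
from h import *
o,X,T=st();F=np.array(o['ft_force']);print(X,'rel FACE',(X-FACE)@UX,(X-FACE)@UY,'F',F@UX,F@UY,F[2])
```

```text
[0.58879407 0.01537241 0.03308726] rel FACE 0.09198439868653151 -0.0011310763645311396 F -1.639682179014124 -1.725756222292135 -0.4029653503759709
```

{"method": "carry_out", "body": {"commands": [[[0,-0.07,0.07,0,0,0],[0,-0.07,0.07,0,0,0],[0,-0.07,0.07,0,0,0],[0,0,0,0,0,0],[0,0,0,0,0,0]]]}}

```text
clock: 20.93
position: [0.5912, 0.0267, 0.0329]
ee_rot: [0.918, -0.105, 0.042, -0.381]
ft_force: [0.1, -1.5, 0.2]
grip_width: 0.003
grasp_force: 1.0
```

Run:
```python
from h import *
o,X,T=st();F=np.array(o['ft_force']);print(X,'rel FACE',(X-FACE)@UX,(X-FACE)@UY,'F',F@UX,F@UY,F[2])
```

```text
[0.59120824 0.02668172 0.03294016] rel FACE 0.10354692205436584 -0.0009393273488123542 F -1.411106960754585 -0.44133603403929017 0.17740579352455893
```

{"method": "carry_out", "body": {"commands": [[[0,-0.05,0.05,0,0,0],[0,-0.05,0.05,0,0,0],[0,0,0,0,0,0]]]}}

```text
clock: 21.18
position: [0.5926, 0.0318, 0.0329]
ee_rot: [0.918, -0.105, 0.042, -0.38]
ft_force: [-1.2, -4.2, 2.0]
grip_width: -0.005
grasp_force: 2.1
```

Run:
```python
from h import *
o,X,T=st();F=np.array(o['ft_force']);print(X,'rel FACE',(X-FACE)@UX,(X-FACE)@UY,'F',F@UX,F@UY,F[2])
cv2.imwrite('pics/top7.png',camera('top')[:,:,::-1]);
```

```text
[0.59256692 0.0318496  0.03289036] rel FACE 0.10888799096388851 -0.001100666055875419 F -4.329903816791499 0.28178858675673835 1.98070366694153
```

{"method": "carry_out", "body": {"commands": [[[0,-0.05,0.05,0,0,0],[0,-0.05,0.05,0,0,0],[0,0,0,0,0,0]]]}}

```text
clock: 21.48
position: [0.5936, 0.0324, 0.0324]
ee_rot: [0.919, -0.107, 0.043, -0.378]
ft_force: [-10.4, -21.9, 8.5]
grip_width: -0.002
grasp_force: 11.6
```

Run:
```python
from h import *
o,X,T=st();F=np.array(o['ft_force']);print(X,'rel FACE',(X-FACE)@UX,(X-FACE)@UY,'F',F@UX,F@UY,F[2])
```

```text
[0.59356662 0.03240673 0.0323833 ] rel FACE 0.10965571786622817 -0.0019494163497015132 F -23.660232915696565 5.181105003374914 8.491360301211778
```

{"method": "carry_out", "body": {"commands": [[[0,-0.04,0.04,0,0,0],[0,0,0,0,0,0],[0,0,0,0,0,0]]]}}

```text
clock: 21.73
position: [0.5938, 0.0327, 0.0322]
ee_rot: [0.919, -0.107, 0.043, -0.377]
ft_force: [-18.9, -31.2, 18.7]
grip_width: 0.0
grasp_force: 17.5
```

Run:
```python
from h import *
o,X,T=st();F=np.array(o['ft_force']);print(X,'rel FACE',(X-FACE)@UX,(X-FACE)@UY,'F',F@UX,F@UY,F[2])
```

```text
[0.5937704  0.03265536 0.03219405] rel FACE 0.1099438187335387 -0.0020920364096643843 F -34.68917099716741 11.434978227280121 18.67204596865986
```

That's a hard stop: about 35 N with no travel. I back off and check.

{"method": "carry_out", "body": {"commands": [[[0,0.1,-0.1,0,0,0],[0,0.3,-0.3,0,0,0],[0,0.4,-0.4,0,0,0],[0,0.4,-0.4,0,0,0],[0,0.4,-0.4,0,0,0],[0,0.4,-0.4,0,0,0],[0,0,-0.6,0,0,0],[0,0,-0.6,0,0,0],[0,0,-0.6,0,0,0],[0,0,-0.6,0,0,0],[0,0,0,0,0,0],[0,0,0,0,0,0]]]}}

```text
clock: 22.73
position: [0.5538, -0.1372, 0.1011]
ee_rot: [0.918, -0.105, 0.043, -0.38]
ft_force: [-0.3, -0.8, -0.4]
grip_width: -0.002
grasp_force: 0.0
```

Run:
```python
from h import *
o,X,T=st();print(o['clock'],X,o['ft_force'])
w=camera('wrist')[:,:,::-1];t=camera('top')[:,:,::-1]
cv2.imwrite('pics/c8.png',np.vstack([cv2.resize(w[0:300,:],(800,375)),np.hstack([cv2.resize(t[140:260,220:350],(400,225)),cv2.resize(t[190:290,380:500],(400,225))])]))
```

```text
22.7333 [ 0.55382124 -0.13720542  0.10114099] [-0.25585638 -0.84720697 -0.41106205]
```

View pics/c8.png

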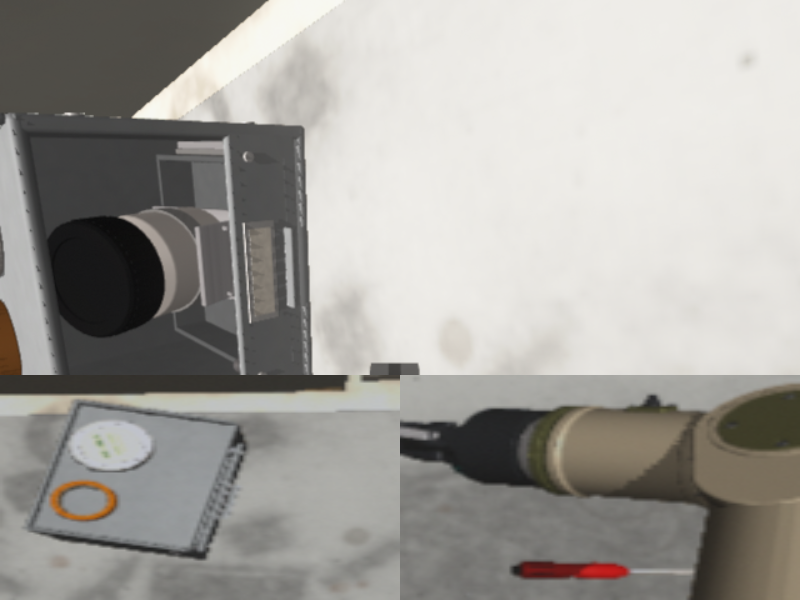

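Run:
```python
from h import *
for uv,z in (((238/1.25,200/1.25),.052),((248/1.25,157/1.25),.04),((262/1.25,272/1.25),.03)):
    q=onz('wrist',uv,z);print(q,'moved in along UX',(q-FACE)@UX,'unit x',(q-np.array([.604,.090,0]))@UX)
```

```text
[0.63003895 0.01745314 0.052     ] moved in along UX 0.10328987795559763 unit x -0.06483000167990394
[0.65331304 0.01940729 0.04      ] moved in along UX 0.11042948074802175 unit x -0.05769039888747983
[0.58947719 0.04453282 0.03      ] moved in along UX 0.12055110188670218 unit x -0.04756877774879941
```

```bash
python3 -c "from workcell import *;print(hand_in())"
```

```text
the job is handed in; nothing more can be done
None
```

The black lid is screwed clockwise to its stop and the tray is pushed home; the job was handed in at about 23 s. Early on, one press on the jar ran the tray in about 3 mm. The snap was not seen directly and is judged from a hard stop at about 35 N, well past the 15 N catch.

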